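# Drag the spice tray to its sprung stop and load the jar

### The job

Hook a fingertip behind the green tray's far lip and drag it towards you, feeling for the orange sprung bumper, until it is pressed squarely and firmly into the bumper for half a second, but gently: never over 18 N. Let go so that the tray stays against the bumper, then set (do not drop) the tall red-capped jar upright into the tray's empty compartment. Keep the short jar standing in its compartment and leave everything else in place.

Things in the scene. Friction and masses are not known exactly. Their poses are not given: they have to be found in the camera images.
- tray: Green open metal tray, loose on the worktop: 126 (x) x 226 (y) x 45 mm high, walls and floor 4 mm, plus a flat rim lip 4 mm thick (top at 45 mm) standing out 8 mm all round. A full-height divider at y = 0 makes two compartments of 118 (x) x 107 (y) mm. Origin: centre of the underside; +x points away from the robot. It takes some 1.5 to 4 N to slide (mass and friction vary unseen).
- far_lip (a point): Middle of the outer edge of the tray's far lip, at x = +71 mm, y = 0, z = 43 mm in the tray's frame; below the lip the outer wall stands 8 mm back. Axes as the tray's.
- near_lip (a point): Middle of the outer edge of the tray's near lip (x = -71 mm, y = 0, z = 43 mm in the tray's frame), which meets the bumper. At the start it is about 30 to 135 mm from the bumper. Pressed home means at least 5 N on the bumper, at most 18 N: aim for 8 to 10 N on top of the force it takes to slide the tray.
- tray_slot (a point): Centre of the inner floor of the tray's empty compartment (4 mm above the tray's underside, at y = -55.5 mm in the tray's frame); axes as the tray's.
- stop: Wooden block, 50 (x) x 180 (y) x 50 mm, fixed between robot and tray, with an orange bumper bar (200 mm along y, 10 to 54 mm high) on its far side. +x points away from the robot; the origin, on the worktop, is 115 mm beyond the block's centre. The bar's far face is set anywhere from x = -50 to 10 mm: NOT reported. It gives way on a spring, 1.8 N/mm over 8 mm, then is rigid.
- jar_centre (a point): Centre (half-way up) of the jar to be loaded: amber glass with paper label and red cap, upright, loose, 42 mm diameter, 90 mm tall, about 0.2 kg; z axis up along the jar.
- jar: The same jar; origin: centre of its underside.
- spice_jar: Bystander: short terracotta jar with black cap, 48 mm diameter, 60 mm tall, standing loose in the tray's other (+y) compartment and riding along with the tray. Origin: centre of its underside.
- mill: Bystander: dark wooden pepper mill, 52 mm diameter, 118 mm tall. Origin: centre of its underside. It and the red-capped jar may stand on either side of the tray.
- pot: Bystander: aluminium pot with lid, 186 mm diameter, 140 mm tall, 240 mm over its handles. Origin: centre of its underside.
- plate_low: Bystander: lower of two stacked melamine plates, white, 210 mm diameter. Origin: centre of its underside.
- plate_top: Bystander: upper of the two stacked melamine plates, blue, 210 mm diameter. Origin: centre of its underside.
- spoon_rest: Bystander: wooden spoon rest with a spoon lying on it along y, about 220 mm long, 30 mm high. Origin: underside of its round part.
- squeezer: Bystander: yellow plastic lemon squeezer with a white lever arm, 150 x 90 mm base, 80 mm tall. Origin: centre of its underside.

How it is judged:
On the way, in this order (a step that is already met when the one before it is completed fails the run):
1. the tray, drawn by fingers hooked behind its far lip, is pressed square into the bumper with at least 5 N (contact force between tray and stop above 5 N and x of the grasp point in the frame of tray above 0.02 m and contact force between the fingers and tray above 1 N and angle between the x axis of tray and the x axis of stop, either way round below 0.1 rad and y of tray in the frame of stop between -0.07 and 0.07 m), for 0.3 s.
2. the red-capped jar stands upright on the floor of the empty compartment (x of jar_centre in the frame of tray_slot between -0.04 and 0.04 m and y of jar_centre in the frame of tray_slot between -0.036 and 0.036 m and z of jar_centre in the frame of tray_slot between 0.036 and 0.054 m and angle between jar_centre's own z axis and vertical below 0.12 rad), for 0.2 s.
At the end, for the whole second after the job is handed in: Tray flat, still touching the bumper (over 0.3 N), square to the stop within 0.1 rad and 70 mm sideways; red-capped jar upright (0.12 rad) on the empty compartment's floor within 40 mm (x), 36 mm (y) of its centre; short jar upright in the other; all released, at rest (all of step 2 and contact force between tray and stop above 0.3 N and angle between the x axis of tray and the x axis of stop, either way round below 0.1 rad and y of tray in the frame of stop between -0.07 and 0.07 m and contact force between the fingers and jar below 0.05 N and contact force between the fingers and tray below 0.05 N and linear speed of jar below 0.03 m/s and linear speed of tray below 0.02 m/s and angle between tray's own z axis and vertical below 0.06 rad and y of spice_jar in the frame of tray between 0.02 and 0.1 m and angle between spice_jar's own z axis and vertical below 0.15 rad).
It fails at once if the fingers push the tray with more than 18 N (contact force between the fingers and tray above 18 N).
It fails at once if the tray is pressed on the stop with more than 18 N (contact force between tray and stop above 18 N).
It fails at once if the tray is tipped by more than 0.15 rad or the short jar by more than 0.5 rad (angle between tray's own z axis and vertical above 0.15 rad or angle between spice_jar's own z axis and vertical above 0.5 rad).
It fails at once if the red-capped jar is dropped (falls freely faster than 0.4 m/s) (linear speed of jar above 0.4 m/s and contact force between the fingers and jar below 0.05 N).
It fails at once if a bystander is moved more than 20 mm (distance of any of mill, pot, plate_low, plate_top, spoon_rest, squeezer from where it was at the start of the episode above 0.02 m).
It also fails if it takes over 70 s, if anything falls off the work surface, if the arm or the gripper's body presses on something with over 40 N, if the wrist force passes 120 N, or if a joint passes its speed limit or range.

### The arm

A 6-joint arm with a two-finger parallel gripper is mounted at the origin on the work surface. World frame = base frame: x ahead of the robot, y to its left, z up, the work surface at z = 0. Lengths are in m, angles in rad, forces in N, time in s.
With the tool pointing down it reaches from about 0.425 to 0.95 m from the base axis. Payload 14.7 kg.
Tool frame: the origin (TCP) lies midway between the tips of the shut fingers; the grasp point (between the pads) lies behind it (bot.tcp_to_grasp is the z of the grasp point in the tool frame, in m); z points along the fingers, x is the direction in which the jaws open and shut, and the axes are right-handed (so a half turn about z gives the same grasp; the last joint's range is limited). The gripper opens to 85 mm and grips with 20 to 120 N. Pads are 22 mm wide; open, the fingers measure 114 mm over their backs; the gripper's body (76 mm by 85 mm) begins 54 mm behind the grasp point. The pads swing forward as they close: fully open they stand 13 mm farther back than shut.
Start: joints at [-1.193, 0.48, 1.596, -0, 1.065, -0.047], TCP at [0.268, -0.592, 0.203] pointing down, gripper open.
Joint ranges: [-2.75, 2.75], [-0.82, 2.05], [0.23, 2.67], [-1.56, 4.7], [0.09, 2.69], [-2.92, 2.92]. Speed limits (rad/s): [1.89, 1.89, 2.39, 3.01, 3.01, 3.01].

### API

Orientations are given as a rotation vector (axis times angle).
In Python, from bench import status, vision, sign_off, bot gives the robot as it stands. The module is installed in compiled form; this text tells all that it offers.
- The arm moves only by the tool jog_arm, never from a script. Its argument "deltas" is one flat list of numbers, 6 for each row, row after row: the shift along the tool's x, y, z each as a share of 150 mm, from -1 to 1, then the turn, a rotation vector about the tool's x, y, z each as a share of pi rad, from -1 to 1. In form: [tx, ty, tz, wx, wy, wz, tx, ty, tz, wx, wy, wz, ...]. A call has 1 to 12 rows; each row is the pose to reach, as a shift and turn from the pose measured when the call began, along the tool's axes at that moment, turning the shorter way round; what a row does not reach only later rows make up. A row lasts 1/8 s, in which the tool goes at most 62.5 mm and 10.7 degrees, less where a joint would pass 70% of its speed; a pose out of reach is approached as far as the arm can. A call with a number of a shift or a turn outside -1 to 1 is refused whole. A call with a gripper value outside its range is refused whole. "hand" is the opening, from 0 (shut) to 1 (fully open), set as the call begins (left out, the last holds). The fingers move at their own pace and stop on an object; "squeeze" is the grip in N (left out, the last holds). Time passes only in rows, so rows that repeat a pose let the fingers close. It gives the time, the measured TCP pose, the force and the opening at its end, in the units of the state.
- status.sense(): the state, without advancing time (a new reading comes with each control period).
- vision.grab_frame(name): name is "scene" or "top" or "wrist"; returns (picture, depth): 384x512x3 uint8, red, green, blue; 384x512 float32, m along the optical axis (not along the pixel's ray), 0 where there is no reading.
- vision.camera_model(name): a dict with "fovy" (degrees; the focal length in pixels is half the picture's height over the tangent of half this angle, whatever the lens; pixels are square), "cx", "cy" (the principal point, pixels), "rvec" (rotation vector, rad) and "tvec" (3), from world to camera coordinates, as OpenCV has them; the wrist camera has in their place "hand_eye" (4x4, takes a point from camera to tool coordinates, whose origin is the TCP and whose axes are the tool frame's). Camera axes: x right, y down, z forward; pixel columns grow to the right and rows downward; lengths in m; the calibration is good to about 2 mm. A picture is of the moment at which its call begins: read the wrist's pose just before it. camera_model takes no time and is no camera call.
- sign_off(): hands the job in, once; it reports no verdict.
The state is a dict: "t": time; "qpos": joint angles; "dq": joint speeds; "joint_efforts": joint torques, N m; "tcp_pos": TCP position; "tool_rot": TCP orientation; "ft_force": force on the tool from outside, world axes, zero at the start; "moment": the same for the moment, N m; "grip_width": finger opening in m.
Only numpy, scipy, OpenCV 4.12 (cv2) and the standard library are available. Lean on these libraries where they do the work, as an engineer would, in place of code of your own. Each camera call takes 0.05 s, during which the arm holds its last target. There are 200 camera calls.

## Working session

There is one attempt and no reset: what is moved stays moved. The work goes in short steps, Python scripts to look and compute and a tool call to move; the robot and the scene stay as the last step left them, time stands still between calls to the robot, and variables do not carry over. Pictures are saved under pics/ and viewed, about 8 in all and at most 12, crops included, and the job is handed in when it is done.

Besides the shell and the picture viewer there is one more tool, called after "Emit:" in YAML: its name, and indented under it one key for each argument. jog_arm: Moves the arm, as the interface text tells. Its arguments: {"type":"object","properties":{"deltas":{"type":"array"},"hand":{"type":"number"},"squeeze":{"type":"number"}},"required":["deltas"]}

```bash
mkdir -p pics; cat > h.py <<'E'
import numpy as np, cv2
from scipy.spatial.transform import Rotation as R
from bench import status, vision, sign_off, bot
def cloud(name):
    s=status.sense(); im,d=vision.grab_frame(name); m=vision.camera_model(name)
    f=192/np.tan(np.radians(m["fovy"])/2)
    v,u=np.mgrid[:384,:512]
    P=np.stack([(u-m["cx"])/f*d,(v-m["cy"])/f*d,d],-1)
    if "hand_eye" in m:
        H=np.array(m["hand_eye"]); P=P@H[:3,:3].T+H[:3,3]
        W=P@R.from_rotvec(s["tool_rot"]).as_matrix().T+np.array(s["tcp_pos"])
    else:
        W=(P-np.array(m["tvec"]).ravel())@R.from_rotvec(np.ravel(m["rvec"])).as_matrix()
    W[d==0]=np.nan
    return im,d,W
def save(im,n): cv2.imwrite("pics/"+n,im[...,::-1])
E
python3 - <<'E'
from h import *
print(status.sense(), bot.tcp_to_grasp)
a,_,W=cloud("top"); b,_,W2=cloud("scene"); save(np.hstack([a,b])[:, :],"a.png")
np.savez("top.npz",im=a,W=W); np.savez("scene.npz",im=b,W=W2)
p=cv2.imread("pics/a.png"); save(a,"top.png"); save(b,"scene.png")
print(vision.camera_model("top"),vision.camera_model("wrist"))
E
```

```text
{'t': 0.0, 'qpos': array([-1.19261912e+00,  4.80834964e-01,  1.59688979e+00,  1.39478619e-06,
        1.06508598e+00, -4.66163781e-02]), 'dq': array([ 1.23287243e-03, -4.23093295e-04, -5.78891698e-04, -2.05259760e-04,
       -3.09799258e-05, -7.19004234e-04]), 'joint_efforts': array([-5.38527063e-03, -9.50648117e+01, -4.30179405e+01, -3.93580749e-04,
        1.22322334e-02, -3.93015387e-05]), 'tcp_pos': array([ 0.26772881, -0.59180488,  0.20276445]), 'tool_rot': array([-2.63921366e+00,  1.70285143e+00,  1.55619347e-03]), 'ft_force': array([-0.366921  ,  0.00898337, -0.52483411]), 'moment': array([ 0.03160402,  0.02102901, -0.03311623]), 'grip_width': 0.08540808277591644} -0.0187
{'fovy': 54.32918634993977, 'cx': 256.60084475006903, 'cy': 194.43044941454338, 'rvec': array([ 2.14236467, -2.13229731,  0.13953382]), 'tvec': array([-0.07721543,  0.61960232,  1.14454833])} {'fovy': 70.48161656497818, 'cx': 257.46706125327285, 'cy': 183.4229995557601, 'hand_eye': array([[ 9.99999829e-01,  5.79079801e-04,  8.70353992e-05,
         4.88702462e-04],
       [-5.78630519e-04,  9.54313477e-01,  2.98806714e-01,
        -7.73316291e-02],
       [ 8.99738783e-05, -2.98806714e-01,  9.54313649e-01,
        -1.69434486e-01],
       [ 0.00000000e+00,  0.00000000e+00,  0.00000000e+00,
         1.00000000e+00]])}
```

View pics/top.png

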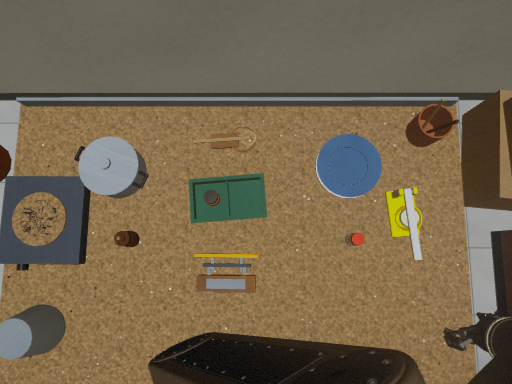

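View pics/scene.png

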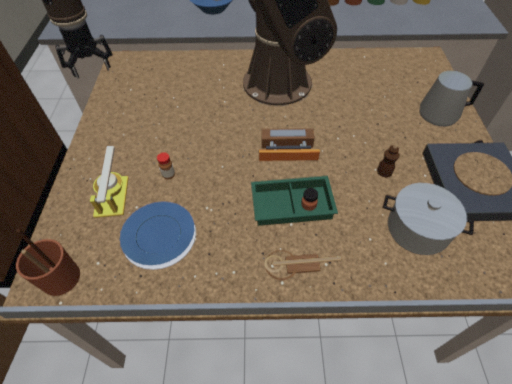

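The top view (up = +x, left = +y) shows the tray at (228,198), slightly yawed, with the short jar at (212,198). The orange bar is at (226,256), the red-capped jar at (357,239), the mill at (126,238) and the spoon at (225,140). Next I measure.

```bash
cat > meas.py <<'E'
from h import *
def run():
    Z=np.load("top.npz"); im=Z["im"]; W=Z["W"]; hsv=cv2.cvtColor(im,cv2.COLOR_RGB2HSV)
    h,s,v=[hsv[...,i].astype(int) for i in range(3)]; z=W[...,2]
    print("tablez",np.nanmedian(z[300:320,100:140]))
    g=(h>60)&(h<95)&(s>100)&(z>.036)&(z<.056)
    Q=W[g]; r=cv2.minAreaRect((Q[:,:2]*1000).astype(np.float32)); print("tray rim",r,np.median(Q[:,2]),g.sum()); print(cv2.boxPoints(r))
    box=np.zeros_like(g); box[245:265,185:265]=1
    o=(h>12)&(h<28)&(s>180)&(v>150)&(box>0); Q=W[o]; Q=Q[Q[:,2]>.045]; 
    print("bar",np.nanpercentile(Q,[2,50,98],axis=0)); r=cv2.minAreaRect((Q[:,:2]*1000).astype(np.float32)); print(r)
    box[:]=0; box[225:252,340:375]=1
    for nm,m in dict(cap=(box>0)&(z>.07), ).items(): print(nm,np.nanmedian(W[m],0),np.nanmin(W[m],0),np.nanmax(W[m],0),m.sum())
    box[:]=0; box[180:215,195:228]=1; m=(box>0)&(z>.055); print("spice",np.nanmedian(W[m],0),m.sum())
    box[:]=0; box[122:158,185:262]=1; m=(box>0)&(z>.008); print("spoon",np.nanmin(W[m],0),np.nanmax(W[m],0),m.sum())
    box[:]=0; box[270:296,190:262]=1; m=(box>0)&(z>.03); print("block",np.nanmin(W[m],0),np.nanmax(W[m],0),m.sum())
if __name__=="__main__": run()
E
python3 meas.py
```

```text
tablez -0.0009483538081442462
tray rim ((610.97509765625, 18.685943603515625), (138.72665405273438, 236.90579223632812), 4.763920307159424) 0.04420483198532742 527
[[ 532.01385  130.96898]
 [ 551.6889  -105.11839]
 [ 689.93634  -93.59709]
 [ 670.2613   142.49028]]
bar [[ 0.42297671 -0.07677313  0.04849494]
 [ 0.42891653  0.0153707   0.05310062]
 [ 0.43296134  0.11483593  0.05775121]]
((428.06707763671875, 19.467819213867188), (198.7770233154297, 11.798977851867676), 89.43995666503906)
cap [ 0.4796369  -0.37677173  0.08889442] [ 0.46191853 -0.39486909  0.07185456] [ 0.49769814 -0.35924269  0.09528534] 137
spice [0.61144035 0.07119473 0.06329302] 147
spoon [ 0.77039739 -0.0674893   0.00813143] [0.85769317 0.13772636 0.03128549] 593
block [ 0.31282481 -0.06815248  0.03009915] [0.38324626 0.10986034 0.05719997] 1045
```

Emit:
jog_arm:
  deltas: [-0.19,-0.33,0,0,0,0.045,-0.38,-0.66,0,0,0,0.09,-0.57,-1,0,0,0,0.135,-0.57,-1,0,0,0,0.135]
  hand: 1

```text
t: 0.6
tcp_pos: [0.371, -0.4489, 0.2028]
tool_rot: [-2.222, 2.219, 0.003]
ft_force: [-0.5, -0.4, 0.2]
grip_width: 0.0856
```

Emit:
jog_arm:
  deltas: [-0.33,-0.25,0,0,0,0,-0.67,-0.5,0,0,0,0,-1,-0.76,0,0,0,0,-1,-0.76,0,0,0,0]

```text
t: 1.1
tcp_pos: [0.4865, -0.2962, 0.203]
tool_rot: [-2.227, 2.214, 0.004]
ft_force: [-1.0, -1.3, -0.4]
grip_width: 0.0854
```

Emit:
jog_arm:
  deltas: [-0.33,-0.25,0,0,0,0,-0.67,-0.5,0,0,0,0,-1,-0.76,0,0,0,0,-1,-0.76,0,0,0,0]

```text
t: 1.6
tcp_pos: [0.6014, -0.1436, 0.2029]
tool_rot: [-2.231, 2.209, 0.003]
ft_force: [-0.4, -0.6, 0.9]
grip_width: 0.0854
```

Emit:
jog_arm:
  deltas: [-0.33,-0.25,0,0,0,0,-0.67,-0.5,0,0,0,0,-1,-0.76,0,0,0,0,-1,-0.76,0,0,0,0]

```text
t: 2.1
tcp_pos: [0.7156, 0.009, 0.2026]
tool_rot: [-2.234, 2.206, 0.003]
ft_force: [-0.6, -1.4, 0.7]
grip_width: 0.0857
```

```bash
python3 - <<'E'
from h import *
im,d,W=cloud("wrist"); save(im,"w1.png")
hsv=cv2.cvtColor(im,cv2.COLOR_RGB2HSV); h,s,v=[hsv[...,i].astype(int) for i in range(3)]; z=W[...,2]
g=(h>60)&(h<95)&(s>100)&(z>.037)&(z<.052); Q=W[g]
for y0 in np.arange(-.1,.15,.02):
    q=Q[(Q[:,1]>y0-.004)&(Q[:,1]<y0+.004)]
    if len(q): print(round(y0,3),np.percentile(q[:,0],[1,99]).round(4),np.median(q[:,2]).round(4))
E
```

```text
-0.08 [0.6775 0.6897] 0.0441
-0.06 [0.5865 0.6905] 0.0436
-0.04 [0.552  0.6886] 0.0437
-0.02 [0.5498 0.6866] 0.0436
0.0 [0.5463 0.6849] 0.0441
0.02 [0.5456 0.683 ] 0.0386
0.04 [0.5441 0.6816] 0.0437
0.06 [0.5421 0.6796] 0.0438
0.08 [0.5404 0.678 ] 0.0441
0.1 [0.5395 0.6762] 0.0438
0.12 [0.5361 0.6745] 0.0436
0.14 [0.624  0.6704] 0.044
```

View pics/w1.png

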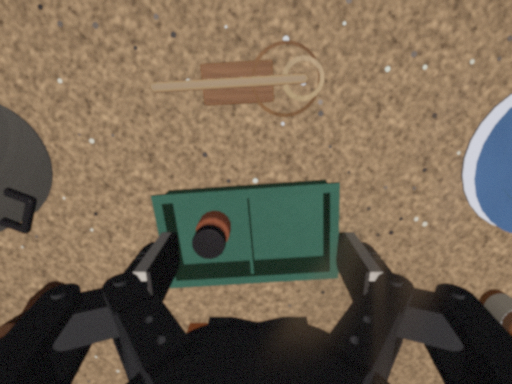

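The wrist view shows the tray (corners about (153,195), (338,183), (338,278)), the open fingers at (155,265) and (365,265), and the spoon at the top. The far lip edge is at x ≈ 0.6835 (y = 0.02), which agrees with the top camera. I'll lower the fingers beyond it.

Emit:
jog_arm:
  deltas: [-0.03,-0.016,0.25,0,0,0.002,-0.073,-0.016,0.5,0,0,0.004,-0.073,-0.016,0.75,0,0,0.004,-0.073,-0.016,0.95,0,0,0.004,-0.073,-0.016,0.95,0,0,0.004]

```text
t: 2.78
tcp_pos: [0.7141, 0.0164, 0.0578]
tool_rot: [2.217, -2.222, -0.009]
ft_force: [-0.2, 1.0, 0.6]
grip_width: 0.0854
```

```bash
python3 - <<'E'
from h import *
im,d,W=cloud("wrist"); save(im,"w2.png"); print(status.sense()["tcp_pos"],status.sense()["ft_force"])
z=W[...,2]; 
for nm,(r0,r1,c0,c1) in dict(L=(225,300,120,185),R=(225,300,335,395)).items():
    Q=W[r0:r1,c0:c1].reshape(-1,3); m=(Q[:,2]>.06)&(Q[:,2]<.2); print(nm,np.nanpercentile(Q[m],[2,10,50,98],axis=0).round(3))
E
```

```text
[0.71560401 0.01681618 0.05971373] [ 0.98243297 -0.2584952   1.14518375]
L [[0.706 0.05  0.101]
 [0.712 0.059 0.107]
 [0.725 0.059 0.126]
 [0.732 0.072 0.156]]
R [[ 0.706 -0.039  0.1  ]
 [ 0.712 -0.033  0.107]
 [ 0.725 -0.027  0.126]
 [ 0.732 -0.018  0.156]]
```

Emit:
jog_arm:
  deltas: [-0.02,-0.015,0.12,0,0,0,-0.02,-0.015,0.24,0,0,0,-0.02,-0.015,0.35,0,0,0,-0.02,-0.015,0.35,0,0,0]

```text
t: 3.32
tcp_pos: [0.7164, 0.02, 0.0053]
tool_rot: [2.218, -2.222, -0.009]
ft_force: [0.1, 0.7, 0.3]
grip_width: 0.0853
```

```bash
python3 - <<'E'
from h import *
im,d,W=cloud("wrist"); save(im,"w2.png")
for i in range(2):
    s=status.sense(); print(s["tcp_pos"],s["tool_rot"],s["ft_force"],s["moment"]); cloud("wrist")
E
```

```text
[0.71709231 0.02001228 0.00627921] [ 2.21818927 -2.22260212 -0.00746605] [ 0.25187962 -0.12201691  0.5771617 ] [-0.02553516 -0.0050741   0.07006975]
[0.71770994 0.02004369 0.00706193] [ 2.21884164 -2.22324775 -0.00607122] [-0.46632936  0.08737477  0.41676464] [ 0.07801925 -0.05020051  0.08750766]
```

View pics/w2.png

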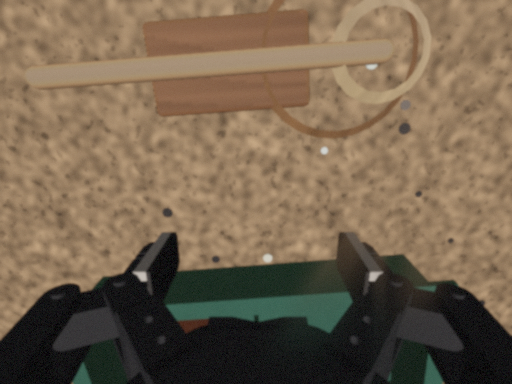

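The fingers straddle the tray centre just beyond the far lip (lip edge at row ~265). Now I make gentle contact.

Emit:
jog_arm:
  deltas: [0,0.03,0,0,0,0,0,0.055,0,0,0,0,0,0.07,0,0,0,0,0,0.083,0,0,0,0,0,0.096,0,0,0,0,0,0.109,0,0,0,0,0,0.122,0,0,0,0,0,0.135,0,0,0,0,0,0.148,0,0,0,0,0,0.161,0,0,0,0,0,0.174,0,0,0,0,0,0.187,0,0,0,0]

```text
t: 4.97
tcp_pos: [0.6899, 0.0201, 0.0076]
tool_rot: [2.219, -2.224, -0.005]
ft_force: [-0.1, 0.2, -0.4]
grip_width: 0.0855
```

Emit:
jog_arm:
  deltas: [0,0.013,0,0,0,0,0,0.026,0,0,0,0,0,0.039,0,0,0,0,0,0.052,0,0,0,0,0,0.065,0,0,0,0]

```text
t: 5.6
tcp_pos: [0.68, 0.0201, 0.0076]
tool_rot: [2.219, -2.224, -0.005]
ft_force: [-0.3, 0.4, 0.7]
grip_width: 0.0857
```

```bash
cat > tr.py <<'E'
from h import *
def tray(cam="wrist",pic=None):
    im,d,W=cloud(cam); s=status.sense(); print(s["tcp_pos"].round(4),s["ft_force"].round(2),s["moment"].round(3))
    if pic: save(im,pic)
    hsv=cv2.cvtColor(im,cv2.COLOR_RGB2HSV); h,sa,v=[hsv[...,i].astype(int) for i in range(3)]; z=W[...,2]
    Q=W[(h>60)&(h<95)&(sa>100)&(z>.037)&(z<.052)]
    for y0 in np.arange(-.1,.15,.03):
        q=Q[(Q[:,1]>y0-.004)&(Q[:,1]<y0+.004)]
        if len(q): print(round(y0,3),np.percentile(q[:,0],[1,99]).round(4),len(q))
E
python3 -c "
from tr import *
tray(pic='w3.png')"
```

```text
[0.6797 0.0201 0.0076] [ 0.31  0.88 -0.66] [-0.007  0.013  0.034]
-0.1 [0.5762 0.5876] 43
-0.01 [0.6743 0.6863] 96
0.02 [0.6226 0.6835] 195
0.05 [0.6687 0.681 ] 109
0.11 [0.663  0.6759] 102
0.14 [0.577  0.6732] 152
```

View pics/w3.png

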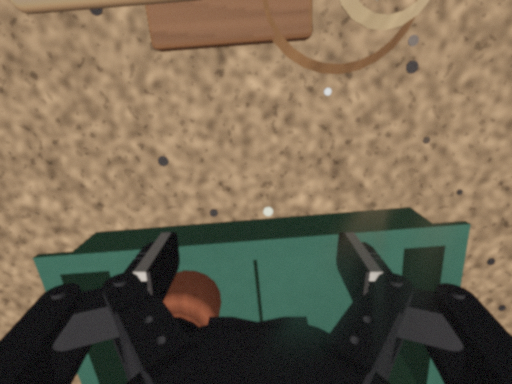

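```bash
python3 - <<'E'
from h import *
im,d,W=cloud("wrist")
for r in range(228,300,6): print(r,W[r,340:385:6].round(3)[:,[0,1,2]].tolist())
E
```

```text
228 [[0.679, -0.032, 0.022], [0.68, -0.035, 0.024], [0.68, -0.039, 0.024], [0.681, -0.042, 0.026], [0.688, -0.039, 0.04], [0.689, -0.042, 0.041], [0.689, -0.045, 0.041], [0.689, -0.048, 0.042]]
234 [[0.69, -0.023, 0.05], [0.692, -0.025, 0.053], [0.692, -0.027, 0.054], [0.687, -0.035, 0.044], [0.687, -0.038, 0.044], [0.687, -0.041, 0.044], [0.687, -0.044, 0.044], [0.687, -0.048, 0.044]]
240 [[0.687, -0.023, 0.051], [0.692, -0.023, 0.06], [0.692, -0.026, 0.059], [0.692, -0.029, 0.06], [0.683, -0.038, 0.044], [0.682, -0.042, 0.043], [0.683, -0.045, 0.043], [0.683, -0.048, 0.044]]
246 [[0.685, -0.022, 0.053], [0.689, -0.023, 0.06], [0.692, -0.024, 0.066], [0.692, -0.027, 0.066], [0.688, -0.033, 0.058], [0.687, -0.036, 0.058], [0.679, -0.046, 0.044], [0.679, -0.049, 0.044]]
252 [[0.681, -0.023, 0.053], [0.687, -0.023, 0.062], [0.691, -0.023, 0.068], [0.692, -0.025, 0.071], [0.692, -0.027, 0.071], [0.688, -0.033, 0.064], [0.687, -0.037, 0.063], [0.651, -0.07, 0.004]]
258 [[0.678, -0.023, 0.054], [nan, nan, nan], [0.688, -0.023, 0.069], [0.692, -0.023, 0.075], [0.692, -0.026, 0.075], [0.693
[... 535 characters left out ...]
0.685, -0.023, 0.079], [0.69, -0.022, 0.085], [0.69, -0.025, 0.085], [0.69, -0.027, 0.085], [0.693, -0.027, 0.09]]
282 [[0.625, -0.042, 0.004], [0.673, -0.023, 0.067], [0.678, -0.023, 0.073], [0.682, -0.023, 0.079], [0.687, -0.023, 0.085], [0.688, -0.025, 0.086], [0.694, -0.023, 0.093], [0.694, -0.025, 0.094]]
288 [[0.619, -0.043, 0.003], [0.619, -0.047, 0.004], [0.676, -0.023, 0.074], [0.68, -0.023, 0.08], [0.684, -0.023, 0.085], [0.693, -0.02, 0.096], [0.694, -0.022, 0.097], [0.693, -0.024, 0.096]]
294 [[0.613, -0.043, 0.003], [0.614, -0.048, 0.003], [0.673, -0.023, 0.074], [0.698, -0.012, 0.105], [0.682, -0.023, 0.086], [0.693, -0.019, 0.099], [0.693, -0.021, 0.099], [0.693, -0.023, 0.1]]
```

The depth shows the open fingertips at z ≈ 0.05, above the lip, so nothing touched and the tray hasn't moved. I'll back off and part-close the hand, which brings the tips down.

Emit:
jog_arm:
  deltas: [0,-0.12,0,0,0,0,0,-0.25,0,0,0,0,0,-0.25,0,0,0,0]

```text
t: 6.08
tcp_pos: [0.7184, 0.02, 0.0075]
tool_rot: [-2.219, 2.223, 0.004]
ft_force: [-0.7, 0.1, 0.3]
grip_width: 0.0855
```

Emit:
jog_arm:
  deltas: [0,0,0,0,0,0,0,0,0,0,0,0,0,0,0,0,0,0,0,0,0,0,0,0,0,0,0,0,0,0]
  hand: 0.4

```text
t: 6.7
tcp_pos: [0.7184, 0.02, 0.0076]
tool_rot: [-2.219, 2.223, 0.004]
ft_force: [0.4, 0.9, -0.4]
grip_width: 0.0346
```

```bash
python3 - <<'E'
from h import *
im,d,W=cloud("wrist"); save(im,"w4.png"); print(status.sense()["tcp_pos"])
m=(W[...,2]>.008)&(abs(W[...,0]-.717)<.014)&(abs(W[...,1]-.02)<.06)
Q=W[m]; print(m.sum())
for a,b in [(.008,.02),(.02,.03),(.03,.04),(.04,.05),(.05,.06),(.06,.08),(.08,.1)]:
    q=Q[(Q[:,2]>=a)&(Q[:,2]<b)]
    if len(q): print(a,len(q),q.min(0).round(3),q.max(0).round(3))
E
```

```text
[0.71839809 0.01997794 0.00752384]
20206
0.03 82 [ 0.708 -0.003  0.035] [0.731 0.044 0.04 ]
0.04 490 [ 0.708 -0.011  0.04 ] [0.731 0.05  0.05 ]
0.05 664 [ 0.708 -0.011  0.05 ] [0.731 0.051 0.06 ]
0.06 1582 [ 0.708 -0.02   0.06 ] [0.731 0.059 0.08 ]
0.08 4964 [ 0.706 -0.035  0.08 ] [0.731 0.075 0.1  ]
```

View pics/w4.png

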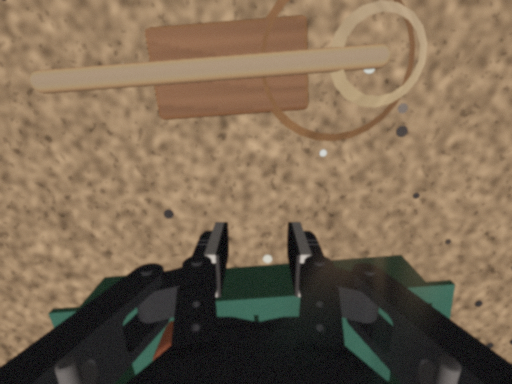

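The tips now sit at z ≈ 0.035 (finger ends at (222,225) and (295,225)). I lower them about 20 mm slowly while watching the force.

Emit:
jog_arm:
  deltas: [0,0,0.03,0,0,0,0,0,0.06,0,0,0,0,0,0.09,0,0,0,0,0,0.11,0,0,0,0,0,0.125,0,0,0,0,0,0.125,0,0,0]

```text
t: 7.5
tcp_pos: [0.7183, 0.02, -0.0114]
tool_rot: [-2.219, 2.223, 0.004]
ft_force: [-0.5, 1.4, 0.0]
grip_width: 0.0344
```

```bash
python3 - <<'E'
from h import *
im,d,W=cloud("wrist"); s=status.sense();print(s["tcp_pos"],s["ft_force"])
m=(abs(W[...,0]-.717)<.0135)&(abs(W[...,1]-.02)<.06)&(W[...,2]>.007)
Q=W[m]; print(np.percentile(Q[:,2],[0,.2,1,3]))
E
```

```text
[ 0.71839767  0.02002213 -0.0112381 ] [ 0.80167601 -0.21542995 -0.24231762]
[0.01596752 0.01901737 0.02434553 0.03149611]
```

Emit:
jog_arm:
  deltas: [0,0.04,0,0,0,0,0,0.08,0,0,0,0,0,0.095,0,0,0,0,0,0.11,0,0,0,0,0,0.125,0,0,0,0,0,0.14,0,0,0,0,0,0.155,0,0,0,0,0,0.17,0,0,0,0,0,0.185,0,0,0,0,0,0.2,0,0,0,0,0,0.215,0,0,0,0,0,0.23,0,0,0,0]

```text
t: 9.05
tcp_pos: [0.6839, 0.02, -0.0111]
tool_rot: [-2.219, 2.223, 0.004]
ft_force: [4.2, -1.5, -0.8]
grip_width: 0.034
```

```bash
python3 -c "
from tr import *
tray()"
```

```text
[ 0.6835  0.0201 -0.0112] [ 4.43 -0.93 -0.66] [-0.174 -0.627  0.098]
-0.07 [0.6661 0.6722] 3
0.02 [0.6458 0.6734] 145
0.08 [0.6239 0.6239] 1
0.11 [0.6574 0.6681] 91
0.14 [0.6372 0.6658] 281
```

The hook has caught: 4.3 N of drag, and the tray is moving. I drag on to just short of the expected bumper contact (TCP x ≈ 0.587).

Emit:
jog_arm:
  deltas: [0,0.025,0,0,0,0,0,0.06,0,0,0,0,0,0.105,0,0,0,0,0,0.15,0,0,0,0,0,0.195,0,0,0,0,0,0.24,0,0,0,0,0,0.285,0,0,0,0,0,0.33,0,0,0,0,0,0.375,0,0,0,0,0,0.42,0,0,0,0,0,0.46,0,0,0,0,0,0.49,0,0,0,0]

```text
t: 10.6
tcp_pos: [0.6096, 0.0202, -0.011]
tool_rot: [-2.219, 2.223, 0.004]
ft_force: [3.8, -0.2, -2.1]
grip_width: 0.0343
```

```bash
cat > top.py <<'E'
from h import *
def top(pic=None):
    im,d,W=cloud("top"); s=status.sense(); print(s["tcp_pos"].round(4),s["ft_force"].round(2))
    if pic: save(im,pic)
    np.savez("top.npz",im=im,W=W)
    hsv=cv2.cvtColor(im,cv2.COLOR_RGB2HSV); h,sa,v=[hsv[...,i].astype(int) for i in range(3)]; z=W[...,2]
    g=(h>60)&(h<95)&(sa>100)&(z>.036)&(z<.056); Q=W[g]; r=cv2.minAreaRect((Q[:,:2]*1000).astype(np.float32)); print("tray",r,g.sum())
    o=(h>12)&(h<28)&(sa>180)&(v>150)&(z>.045)&(z<.06); o[:240]=0;o[285:]=0;o[:,:185]=0;o[:,265:]=0
    Q=W[o]; print("bar",np.percentile(Q[:,0],[2,50,98]) if len(Q) else None)
    return im,W
if __name__=="__main__": top("t.png")
E
python3 top.py
```

```text
[ 0.609   0.0202 -0.0111] [ 2.21  0.26 -0.  ]
tray ((528.2899169921875, -55.86952590942383), (135.68978881835938, 71.88402557373047), 0.21463391184806824) 156
bar [0.42353077 0.42963175 0.43301088]
```

Emit:
jog_arm:
  deltas: [0,0.012,0,0,0,0,0,0.026,0,0,0,0,0,0.04,0,0,0,0,0,0.054,0,0,0,0,0,0.068,0,0,0,0,0,0.082,0,0,0,0,0,0.096,0,0,0,0,0,0.11,0,0,0,0,0,0.12,0,0,0,0]

```text
t: 11.78
tcp_pos: [0.5909, 0.0203, -0.011]
tool_rot: [-2.219, 2.224, 0.005]
ft_force: [4.3, 0.1, -2.1]
grip_width: 0.0343
```

Emit:
jog_arm:
  deltas: [0,0.007,0,0,0,0,0,0.014,0,0,0,0]

```text
t: 12.02
tcp_pos: [0.5887, 0.0203, -0.011]
tool_rot: [-2.219, 2.224, 0.005]
ft_force: [4.3, 0.4, -1.5]
grip_width: 0.0343
```

Emit:
jog_arm:
  deltas: [0,0.007,0,0,0,0,0,0.014,0,0,0,0]

```text
t: 12.28
tcp_pos: [0.5868, 0.0203, -0.011]
tool_rot: [-2.219, 2.223, 0.005]
ft_force: [5.6, -0.2, -2.4]
grip_width: 0.0342
```

Emit:
jog_arm:
  deltas: [0,0.006,0,0,0,0,0,0.012,0,0,0,0]

```text
t: 12.52
tcp_pos: [0.5855, 0.0203, -0.011]
tool_rot: [-2.219, 2.223, 0.004]
ft_force: [7.2, 0.0, -3.6]
grip_width: 0.0342
```

Emit:
jog_arm:
  deltas: [0,0.006,0,0,0,0,0,0.006,0,0,0,0]

```text
t: 12.78
tcp_pos: [0.5851, 0.0202, -0.0109]
tool_rot: [-2.218, 2.223, 0.002]
ft_force: [6.7, -0.1, -3.5]
grip_width: 0.0344
```

Emit:
jog_arm:
  deltas: [0,0.006,0,0,0,0,0,0.013,0,0,0,0]

```text
t: 13.02
tcp_pos: [0.584, 0.0202, -0.0108]
tool_rot: [-2.217, 2.222, 0.001]
ft_force: [9.0, -1.1, -5.0]
grip_width: 0.034
```

Emit:
jog_arm:
  deltas: [0,0.007,0,0,0,0,0,0.007,0,0,0,0]

```text
t: 13.28
tcp_pos: [0.5839, 0.0202, -0.0107]
tool_rot: [-2.216, 2.221, -0.001]
ft_force: [9.2, 0.5, -3.3]
grip_width: 0.0341
```

Emit:
jog_arm:
  deltas: [0,0.008,0,0,0,0,0,0.016,0,0,0,0]

```text
t: 13.52
tcp_pos: [0.5828, 0.0202, -0.0105]
tool_rot: [-2.215, 2.22, -0.004]
ft_force: [10.8, 0.0, -4.8]
grip_width: 0.0339
```

Emit:
jog_arm:
  deltas: [0,0.008,0,0,0,0,0,0.008,0,0,0,0,0,0.008,0,0,0,0]

```text
t: 13.9
tcp_pos: [0.5832, 0.0202, -0.0102]
tool_rot: [-2.214, 2.219, -0.007]
ft_force: [10.5, 0.9, -5.8]
grip_width: 0.0338
```

Emit:
jog_arm:
  deltas: [0,0.012,0.004,0,0,0,0,0.024,0.006,0,0,0,0,0.024,0.006,0,0,0,0,0.024,0.006,0,0,0]

```text
t: 14.4
tcp_pos: [0.5818, 0.0202, -0.0107]
tool_rot: [-2.212, 2.217, -0.011]
ft_force: [13.4, 0.3, -3.2]
grip_width: 0.0341
```

```bash
python3 top.py
```

```text
[ 0.5819  0.0202 -0.0106] [12.52  0.72 -4.86]
tray ((500.0046081542969, -56.048309326171875), (134.65097045898438, 71.74532318115234), 0.21672920882701874) 179
bar [0.41744346 0.42073101 0.42666041]
```

Emit:
jog_arm:
  deltas: [0,0.013,0.002,0,0,0,0,0.013,0.002,0,0,0,0,0.013,0.002,0,0,0,0,0.013,0.002,0,0,0]

```text
t: 14.95
tcp_pos: [0.5821, 0.0202, -0.0105]
tool_rot: [-2.21, 2.215, -0.015]
ft_force: [13.1, 0.3, -4.4]
grip_width: 0.0335
```

Held for 1 s at 12.5–13.4 N total, about 9 N of it on the bumper. Now a slow release.

Emit:
jog_arm:
  deltas: [0,-0.004,0,0,0,0,0,-0.01,0,0,0,0,0,-0.016,0,0,0,0,0,-0.022,0,0,0,0,0,-0.028,0,0,0,0,0,-0.034,0,0,0,0,0,-0.04,0,0,0,0,0,-0.05,0,0,0,0,0,-0.07,0,0,0,0,0,-0.1,0,0,0,0,0,-0.14,0,0,0,0,0,-0.14,0,0,0,0]

```text
t: 16.45
tcp_pos: [0.6038, 0.0201, -0.0102]
tool_rot: [-2.209, 2.215, -0.016]
ft_force: [-0.1, 0.9, -0.5]
grip_width: 0.0342
```

```bash
python3 - <<'E'
from top import *
top("t2.png")
R0=R.from_rotvec(status.sense()["tool_rot"]).as_matrix(); print(R0.round(4))
E
```

```text
[ 0.6034  0.0201 -0.0102] [-0.61  0.8   0.7 ]
tray ((503.202880859375, -56.08807373046875), (134.80850219726562, 71.64276885986328), 0.20940238237380981) 175
bar [0.42049513 0.42659063 0.42995763]
[[-0.0024 -0.9999  0.0161]
 [-1.      0.0024  0.0021]
 [-0.0022 -0.0161 -0.9999]]
```

The tray stayed compressed against the bumper (bar at 0.430, versus 0.433 free), and the fingers are clear. Rising and going to the jar.

Emit:
jog_arm:
  deltas: [0,0,-0.2,-0.005,0,0,0,0,-0.5,-0.005,0,0,0,0,-0.85,-0.005,0,0,0,0,-1,-0.005,0,0]

```text
t: 17.0
tcp_pos: [0.6019, 0.0198, 0.1428]
tool_rot: [-2.216, 2.221, -0.002]
ft_force: [1.1, -0.5, -0.1]
grip_width: 0.0338
```

Emit:
jog_arm:
  deltas: [0.3,0.1,-0.2,0,0,0,0.6,0.2,-0.35,0,0,0,0.95,0.3,-0.4,0,0,0,0.95,0.3,-0.4,0,0,0]
  hand: 0.8

```text
t: 17.5
tcp_pos: [0.5555, -0.1258, 0.2031]
tool_rot: [-2.212, 2.225, -0.004]
ft_force: [-0.3, 1.2, -0.2]
grip_width: 0.0683
```

Emit:
jog_arm:
  deltas: [0.3,0.1,0,0,0,0,0.6,0.2,0,0,0,0,0.95,0.3,0,0,0,0,0.95,0.3,0,0,0,0]

```text
t: 18.0
tcp_pos: [0.5088, -0.2704, 0.2024]
tool_rot: [-2.209, 2.229, -0.004]
ft_force: [0.2, 0.2, -0.2]
grip_width: 0.0684
```

```bash
cat > jar.py <<'E'
from h import *
im,d,W=cloud("wrist"); save(im,"w5.png"); s=status.sense(); print(s["tcp_pos"],R.from_rotvec(s["tool_rot"]).as_matrix().round(4).tolist(),s["grip_width"])
hsv=cv2.cvtColor(im,cv2.COLOR_RGB2HSV); h,sa,v=[hsv[...,i].astype(int) for i in range(3)]; z=W[...,2]
m=((h<8)|(h>172))&(sa>150)&(z>.083)&(z<.1)&(abs(W[...,0]-.48)<.05)&(abs(W[...,1]+.377)<.06)
Q=W[m]; print(m.sum(),Q.min(0),Q.max(0),cv2.minEnclosingCircle((Q[:,:2]*1000).astype(np.float32)))
E
python3 jar.py
```

```text
[ 0.50917363 -0.26875874  0.20233279] [[-0.0082, -1.0, 0.0041], [-1.0, 0.0082, 0.0017], [-0.0017, -0.0041, -1.0]] 0.06872232396344148
890 [ 0.46561755 -0.39607797  0.08315324] [ 0.50226172 -0.35910157  0.09139766] ((483.7810974121094, -377.4997253417969), 18.758031845092773)
```

Emit:
jog_arm:
  deltas: [0.3,0.08,0,0,0,0,0.6,0.15,0,0,0,0,0.72,0.18,0.15,0,0,0,0.72,0.18,0.35,0,0,0,0.72,0.18,0.35,0,0,0]

```text
t: 18.68
tcp_pos: [0.4808, -0.3742, 0.1475]
tool_rot: [-2.21, 2.227, 0.004]
ft_force: [0.3, 0.2, -0.4]
grip_width: 0.0684
```

```bash
python3 jar.py
```

```text
[ 0.48161664 -0.37487217  0.14905239] [[-0.0072, -1.0, 0.0026], [-1.0, 0.0072, 0.0033], [-0.0034, -0.0026, -1.0]] 0.0682105463682222
1370 [ 0.46528351 -0.39661812  0.08304818] [ 0.50239508 -0.36011215  0.09113204] ((483.5129089355469, -378.0711364746094), 18.948514938354492)
```

View pics/w5.png

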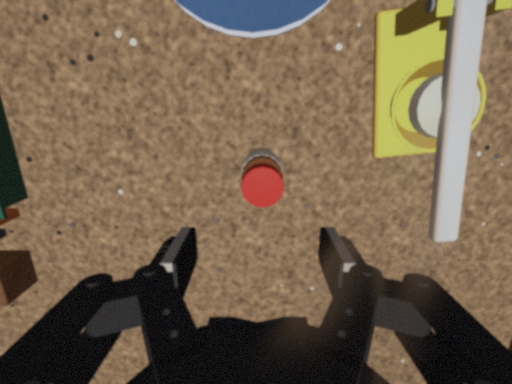

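The jar is at (0.4835, −0.378), with its cap at pixel (262,186) between the fingers at (180,260) and (338,260). The squeezer lever (col ~450) is well to the side. Descending to grasp.

Emit:
jog_arm:
  deltas: [0.02,-0.012,0.15,0,0,0,0.02,-0.012,0.35,0,0,0,0.02,-0.012,0.55,0,0,0,0.02,-0.012,0.7,0,0,0,0.02,-0.012,0.8,0,0,0,0.02,-0.012,0.825,0,0,0,0.02,-0.012,0.825,0,0,0]

```text
t: 19.6
tcp_pos: [0.4842, -0.3776, 0.026]
tool_rot: [-2.211, 2.226, -0.0]
ft_force: [0.5, -1.3, 0.1]
grip_width: 0.0685
```

Emit:
jog_arm:
  deltas: [0,0,0,0,0,0,0,0,0,0,0,0,0,0,0,0,0,0,0,0,0,0,0,0,0,0,0,0,0,0]
  hand: 0.1
  squeeze: 25

```text
t: 20.23
tcp_pos: [0.4848, -0.3781, 0.0272]
tool_rot: [-2.211, 2.226, -0.003]
ft_force: [-1.0, 1.9, 11.0]
grip_width: 0.04
```

Emit:
jog_arm:
  deltas: [0,0,-0.03,0,0,0,0,0,-0.1,0,0,0,0,0,-0.2,0,0,0,0,0,-0.2,0,0,0]
  squeeze: 30

```text
t: 20.72
tcp_pos: [0.4855, -0.3789, 0.0589]
tool_rot: [-2.211, 2.226, -0.007]
ft_force: [0.2, -0.7, -2.2]
grip_width: 0.0392
```

```bash
python3 - <<'E'
from h import *
s=status.sense(); print(s["tcp_pos"],s["ft_force"],s["grip_width"])
im,d,W=cloud("scene"); save(cv2.resize(im[110:230,100:240],None,fx=4,fy=4,interpolation=cv2.INTER_CUBIC),"s2.png")
im,d,W=cloud("top"); hsv=cv2.cvtColor(im,cv2.COLOR_RGB2HSV)
E
```

```text
[ 0.48550267 -0.37887199  0.05889042] [ 0.21300827 -0.74257764 -2.2281822 ] 0.039203322293997096
```

View pics/s2.png

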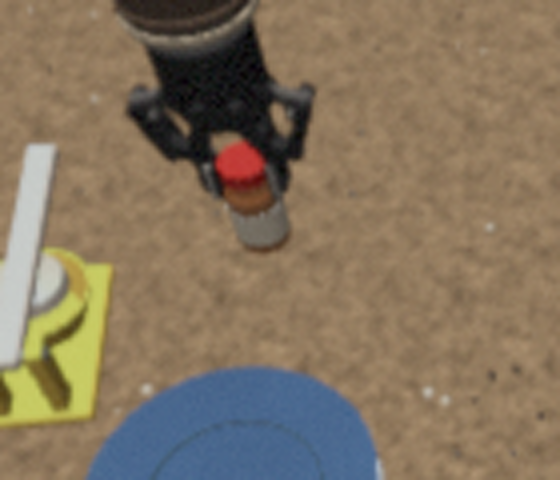

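The jar is held upright in the jaws (cap at (240,165) in the crop) and has lifted off. Now I measure the tray with the arm out of the way.

```bash
python3 - <<'E'
from top import *
im,W=top("t3.png")
z=W[...,2]; m=np.zeros(z.shape,bool); m[190:245,180:270]=1
q=W[m&(z>.056)&(z<.075)]; print("spice",np.nanmedian(q,0),len(q))
im,d,W=cloud("wrist"); hsv=cv2.cvtColor(im,cv2.COLOR_RGB2HSV); h,sa=hsv[...,0].astype(int),hsv[...,1]
c=((h<8)|(h>172))&(sa>150)&(W[...,2]>.07)&(abs(W[...,0]-.485)<.04)&(abs(W[...,1]+.379)<.04); Q=W[c]
if len(Q): print("cap",len(Q),np.median(Q,0),Q.min(0),Q.max(0))
E
```

```text
[ 0.4846 -0.3781  0.0571] [ 0.96  0.48 -1.87]
tray ((503.76495361328125, 26.310531616210938), (237.0894775390625, 137.44163513183594), 88.86022186279297) 417
bar [0.42269179 0.42614764 0.43205232]
spice [0.50864376 0.07783209 0.06361294] 151
cap 5506 [ 0.48775179 -0.37843519  0.11853421] [ 0.46442846 -0.40365425  0.09125604] [ 0.50550296 -0.35064162  0.1849956 ]
```

Emit:
jog_arm:
  deltas: [0,0,-0.2,0,0,0,0,0,-0.45,0,0,0,-0.15,-0.02,-0.6,0,0,0,-0.4,-0.04,-0.6,0,0,0,-0.65,-0.06,-0.6,0,0,0,-0.9,-0.08,-0.6,0,0,0,-0.95,-0.08,-0.6,0,0,0]

```text
t: 21.8
tcp_pos: [0.4967, -0.2336, 0.1469]
tool_rot: [-2.213, 2.224, -0.0]
ft_force: [0.7, 0.3, -1.6]
grip_width: 0.0392
```

Emit:
jog_arm:
  deltas: [-0.25,0,0,0,0,0,-0.5,0,0,0,0,0,-0.75,-0.02,0,0,0,0,-0.9,-0.02,0,0,0,0,-0.95,-0.02,0,0,0,0,-0.95,-0.02,0,0,0,0]

```text
t: 22.55
tcp_pos: [0.5006, -0.0914, 0.1472]
tool_rot: [-2.213, 2.224, -0.0]
ft_force: [1.5, -0.5, -1.3]
grip_width: 0.0389
```

Emit:
jog_arm:
  deltas: [-0.2,0,0,0,0,0,-0.38,-0.013,0,0,0,0,-0.413,-0.013,0.05,0,0,0,-0.413,-0.013,0.2,0,0,0,-0.413,-0.013,0.4,0,0,0,-0.413,-0.013,0.48,0,0,0,-0.413,-0.013,0.5,0,0,0,-0.413,-0.013,0.5,0,0,0]

```text
t: 23.55
tcp_pos: [0.5034, -0.0296, 0.0728]
tool_rot: [-2.213, 2.224, -0.001]
ft_force: [-0.9, 0.3, -1.2]
grip_width: 0.039
```

```bash
python3 - <<'E'
from h import *
s=status.sense(); print(s["tcp_pos"],s["ft_force"],s["grip_width"]); t=s["tcp_pos"]
im,d,W=cloud("wrist"); save(im,"w6.png"); hsv=cv2.cvtColor(im,cv2.COLOR_RGB2HSV); h,sa=hsv[...,0].astype(int),hsv[...,1]
c=((h<8)|(h>172))&(sa>150)&(W[...,2]>t[2]+.03)&(np.hypot(W[...,0]-t[0],W[...,1]-t[1])<.04); Q=W[c]
print("cap",len(Q),np.percentile(Q,[5,50,95],axis=0))
g=(h>60)&(h<95)&(sa>100)&(W[...,2]>.037)&(W[...,2]<.052); Q=W[g]; print("rim",Q.min(0),Q.max(0))
E
```

```text
[ 0.50340683 -0.02964443  0.07280993] [-0.88170966  0.3319525  -1.24191327] 0.038984753091640435
cap 5430 [[ 0.48859308 -0.04556265  0.12360742]
 [ 0.50654644 -0.0300897   0.13419701]
 [ 0.52024198 -0.01431668  0.13525787]]
rim [ 0.43789845 -0.09147984  0.03702235] [0.57454544 0.14618119 0.04581111]
```

View pics/w6.png

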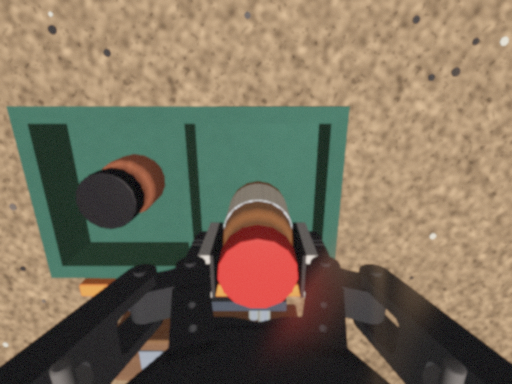

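The jar hangs above the empty compartment (between the divider at col 195 and the wall at col 322), with its bottom at z ≈ 0.0445. Lowering to just above the floor.

Emit:
jog_arm:
  deltas: [0,0.015,0.06,0,0,0,0,0.015,0.13,0,0,0,0,0.015,0.19,0,0,0,0,0.015,0.23,0,0,0,0,0.015,0.245,0,0,0,0,0.015,0.245,0,0,0]

```text
t: 24.35
tcp_pos: [0.5014, -0.0294, 0.0362]
tool_rot: [-2.213, 2.223, -0.001]
ft_force: [-0.4, -0.0, -2.1]
grip_width: 0.0393
```

Emit:
jog_arm:
  deltas: [0,0,0.007,0,0,0,0,0,0.014,0,0,0,0,0,0.014,0,0,0]

```text
t: 24.72
tcp_pos: [0.5015, -0.0294, 0.0341]
tool_rot: [-2.213, 2.224, -0.001]
ft_force: [0.6, 0.5, -1.3]
grip_width: 0.0392
```

Emit:
jog_arm:
  deltas: [0,0,0.007,0,0,0,0,0,0.01,0,0,0]

```text
t: 24.98
tcp_pos: [0.5014, -0.0295, 0.0326]
tool_rot: [-2.213, 2.223, -0.001]
ft_force: [-0.7, -0.0, -1.2]
grip_width: 0.0395
```

Emit:
jog_arm:
  deltas: [0,0,0.006,0,0,0,0,0,0.009,0,0,0]

```text
t: 25.22
tcp_pos: [0.5016, -0.0294, 0.0313]
tool_rot: [-2.213, 2.223, -0.002]
ft_force: [-1.9, -0.1, 8.3]
grip_width: 0.0391
```

Emit:
jog_arm:
  deltas: [0,0,0.006,0,0,0,0,0,0.009,0,0,0]

```text
t: 25.48
tcp_pos: [0.5022, -0.0295, 0.0311]
tool_rot: [-2.212, 2.223, -0.003]
ft_force: [-6.2, 0.8, 33.5]
grip_width: 0.0392
```

The jar is on the floor. I relax the pressure, then open gently.

Emit:
jog_arm:
  deltas: [0,0,-0.002,0,0,0,0,0,-0.002,0,0,0]

```text
t: 25.72
tcp_pos: [0.5022, -0.0295, 0.0315]
tool_rot: [-2.212, 2.223, -0.004]
ft_force: [0.0, -0.9, -0.6]
grip_width: 0.0392
```

Emit:
jog_arm:
  deltas: [0,0,0.002,0,0,0,0,0,0.002,0,0,0,0,0,0.002,0,0,0,0,0,0.002,0,0,0,0,0,0.002,0,0,0]
  hand: 0.75

```text
t: 26.35
tcp_pos: [0.5023, -0.0295, 0.0311]
tool_rot: [-2.212, 2.223, -0.004]
ft_force: [-0.1, -0.9, 1.0]
grip_width: 0.0639
```

Emit:
jog_arm:
  deltas: [0,0,-0.05,0,0,0,0,0,-0.15,0,0,0,0,0,-0.35,0,0,0,0,0,-0.6,0,0,0,0,0,-0.9,0,0,0,0,0,-1,0,0,0,0,0,-1,0,0,0]

```text
t: 27.22
tcp_pos: [0.502, -0.0299, 0.1825]
tool_rot: [-2.211, 2.222, -0.007]
ft_force: [0.3, -0.4, -0.2]
grip_width: 0.0641
```

```bash
python3 - <<'E'
from h import *
s=status.sense(); print(s["tcp_pos"],s["ft_force"],s["grip_width"])
im,d,W=cloud("wrist"); save(im,"w7.png"); hsv=cv2.cvtColor(im,cv2.COLOR_RGB2HSV); h,sa=hsv[...,0].astype(int),hsv[...,1]
z=W[...,2]
c=((h<8)|(h>172))&(sa>150)&(z>.085)&(z<.105); Q=W[c]; print("cap",len(Q),np.percentile(Q,[1,50,99],axis=0))
g=(h>60)&(h<95)&(sa>100)&(z>.037)&(z<.052); print("rim",np.percentile(W[g],[.5,99.5],axis=0),cv2.minAreaRect((W[g][:,:2]*1000).astype(np.float32)))
o=(h>12)&(h<28)&(sa>180)&(z>.045)&(z<.06); print("bar",np.percentile(W[o],[1,50,99],axis=0) if o.sum() else 0)
E
```

```text
[ 0.50201994 -0.0299471   0.18245286] [ 0.3069629  -0.44777953 -0.18790655] 0.06409356201051636
cap 1072 [[ 0.48401268 -0.04667374  0.08740523]
 [ 0.50198302 -0.02940471  0.09295307]
 [ 0.51877623 -0.01248175  0.09455294]]
rim [[ 0.4384477  -0.09070532  0.03713648]
 [ 0.57328235  0.14443226  0.04581118]] ((505.4285583496094, 26.54950714111328), (236.49575805664062, 136.91896057128906), 89.73712158203125)
bar [[ 0.43379842 -0.02446918  0.04851705]
 [ 0.43393631  0.01156048  0.04905617]
 [ 0.43444704  0.05930314  0.04955296]]
```

View pics/w7.png

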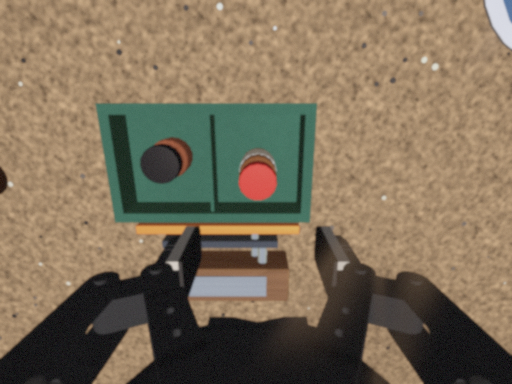

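Both jars stand in their compartments (caps at (258,182) and (162,163)), and the near lip lies along the orange bar. I move aside and check the bar compression by averaging top frames.

Emit:
jog_arm:
  deltas: [0.3,0,0,0,0,0,0.65,0,-0.1,0,0,0,1,0,-0.2,0,0,0,1,0,-0.2,0,0,0]

```text
t: 27.78
tcp_pos: [0.5002, -0.183, 0.2102]
tool_rot: [-2.208, 2.227, -0.004]
ft_force: [-0.6, 1.6, -0.2]
grip_width: 0.0639
```

Emit:
jog_arm:
  deltas: [0.3,0,0,0,0,0,0.65,0,0,0,0,0,1,0,0,0,0,0,1,0,0,0,0,0]

```text
t: 28.28
tcp_pos: [0.4982, -0.3351, 0.2079]
tool_rot: [-2.206, 2.23, -0.001]
ft_force: [0.5, 0.1, -0.9]
grip_width: 0.0637
```

```bash
python3 - <<'E'
from h import *
A=[];
for i in range(6):
    im,d,W=cloud("top"); hsv=cv2.cvtColor(im,cv2.COLOR_RGB2HSV); h,sa,v=[hsv[...,i].astype(int) for i in range(3)]; z=W[...,2]
    g=(h>60)&(h<95)&(sa>100)&(z>.036)&(z<.056); r=cv2.minAreaRect((W[g][:,:2]*1000).astype(np.float32))
    o=(h>12)&(h<28)&(sa>180)&(v>150); o[:235]=0;o[285:]=0;o[:,:185]=0;o[:,265:]=0
    Q=W[o]; A.append([r[0][0],r[0][1],r[2],*np.nanpercentile(Q[:,0],[5,50,95])*1000,np.median(np.nonzero(o)[0]),np.nonzero(o)[0].mean(),o.sum()])
print(np.mean(A,0).round(2),np.std(A,0).round(2))
m=cv2.cvtColor(cv2.imread("pics/top.png"),cv2.COLOR_BGR2HSV).astype(int);h,sa,v=m[...,0],m[...,1],m[...,2]
for f in ["top.png","t2.png","t3.png"]:
    m=cv2.cvtColor(cv2.imread("pics/"+f),cv2.COLOR_BGR2HSV).astype(int);h,sa,v=m[...,0],m[...,1],m[...,2]
    o=(h>12)&(h<28)&(sa>180)&(v>150);o[:235]=0;o[285:]=0;o[:,:185]=0;o[:,265:]=0
    print(f,np.nonzero(o)[0].mean(),o.sum())
save(im,"t4.png")
E
```

```text
[504.27  26.29  59.58 420.46 426.15 431.34 256.   256.16 239.33] [2.100e-01 2.800e-01 4.196e+01 4.000e-02 1.000e-02 7.100e-01 0.000e+00
 1.000e-02 9.400e-01]
top.png 255.41129032258064 248
t2.png 256.4634146341463 82
t3.png 255.75 104
```

The bar's median x is 0.4261 with very little scatter, the same as after release. At the start, free, it was 0.4289, so it is still compressed about 2.5 mm. The tray is square and nothing else was touched. Handing in.

```bash
python3 -c "
from h import *
print(sign_off())"
```

```text
the job is handed in; nothing more can be done
None
```

The job is handed in. The tray is pressed against the bumper and the red-capped jar stands in the empty compartment. The sign-off gave no verdict, so this rests on my own readings.

- **Drag and press:** I hooked the half-closed fingertips behind the far lip and dragged the tray about 105 mm at roughly 4 N. I then pressed it into the bumper for about 1 s. My readings during the hold were 12.5–13.4 N in the pull direction, about 9 N of it on the bumper by estimate, and peaked at about 14 N in total at the fingers. I then let go slowly.
- **Jar:** I gripped the red-capped jar, carried it over and lowered it until it touched the floor, then released it.
- **Last checks:**
  - The bumper is still pushed in about 2.5 mm, unchanged since I let go.
  - The tray is square to within about 1° and about 7 mm off to the side.
  - The jar cap is at (0.502, −0.029), within 2 mm of the compartment centre, and its height matches the jar standing on the floor.
  - The short jar is upright in its own compartment.
  - I saw no contact with the bystanders, but I did not re-measure their positions.

**What went wrong:**
- On the first try the wide-open fingertips passed above the lip, because they sit about 40 mm behind the TCP (tool point), more than I expected. Nothing was touched; I backed off and redid it with the hand part-closed.
- When the jar touched down, the force briefly reached 33 N before I eased off.
- While the jaws closed on the jar there was 11 N of vertical force.

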